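# Press the locating plug home in the red nest

### The arm

A 7-joint arm with a two-finger parallel gripper is mounted at the origin on the work surface. World frame = base frame: x ahead of the robot, y to its left, z up, the work surface at z = 0. Lengths are in m, angles in rad, forces in N, time in s.
With the tool pointing down it reaches from about 0.425 to 0.95 m from the base axis. Payload 16.7 kg.
Tool frame: the origin (TCP) lies at the very end of the fingers, on their centre line; the grasp point (between the pads) lies behind it (robot.hold_point_z is the z of the grasp point in the tool frame, in m); z points along the fingers, x is the direction in which the jaws open and shut, and the axes are right-handed (so a half turn about z gives the same grasp; the last joint's range is limited). The gripper opens to 94 mm and grips with 3 to 60 N. Pads are 16 mm wide; open, the fingers measure 119 mm over their backs; the gripper's body (75 mm by 177 mm) begins 78 mm behind the grasp point.
Start: joints at [-1.492, 0.426, 0.074, 1.606, -0.034, 1.111, -0.067], TCP at [0.152, 0.658, 0.17] pointing down, gripper open.
Joint ranges: [-2.85, 2.85], [-0.5, 2.14], [-1.23, 1.37], [0.21, 2.46], [-1.02, 4.16], [0.16, 2.05], [-2.73, 2.73]. Speed limits (rad/s): [1.89, 1.89, 2.39, 2.39, 3.01, 3.01, 3.01].

### API

Orientations are given as a rotation vector (axis times angle).
In Python, from cell import robot, imaging gives the robot as it stands.
- The arm moves only by the tool arm_command, never from a script. Its argument "rows" is a list of rows, each a list of 7 numbers: the shift along the tool's x, y, z scaled (see below), then the turn, a rotation vector about the tool's x, y, z scaled (see below), then the closure, from 0 (fully open) to 1 (shut). In form: [[dx, dy, dz, wx, wy, wz, grip], ...]. A call has 1 to 10 rows; each row shifts and turns the commanded pose from where the row before left it, along the tool's axes as they then stand; what a row does not reach is not made up. The controller multiplies each number of a shift by 0.8 m and each number of a turn by 0.5 rad. A row lasts 1/8 s, in which the tool goes at most 62.5 mm and 10.7 degrees, less where a joint would pass 70% of its speed; a pose out of reach is approached as far as the arm can. A call with a number of a shift or a turn outside -1 to 1 is refused whole. A call with a gripper value outside its range is refused whole. The fingers move at their own pace and stop on an object; "newtons" is the grip in N (left out, the last holds). Time passes only in rows, so rows that do not move let the fingers close. It gives the time, the measured TCP pose, the force and the opening at its end, in the units of the state.
- robot.sense(): the state, without advancing time (a new reading comes with each control period).
- imaging.camera(name): name is "scene" or "top"; returns (picture, depth): 480x640x3 uint8, red, green, blue; 480x640 float32, m along the optical axis (not along the pixel's ray), 0 where there is no reading.
- imaging.camera_info(name): a dict with "K" (3x3 intrinsics, pixels), "position" and "rotation" of the camera in the world. Camera axes: x right, y down, z forward; pixel columns grow to the right and rows downward; lengths in m; the calibration is good to about 2 mm. A picture is of the moment at which its call begins. camera_info takes no time and is no camera call.
- robot.hand_in(): hands the job in, once; it reports no verdict.
The state is a dict: "clock": time; "qpos": joint angles; "joint_velocities": joint speeds; "tau": joint torques, N m; "tool_pos": TCP position; "eef_rot": TCP orientation; "ft_force": force on the tool from outside, world axes, zero at the start; "ft_torque": the same for the moment, N m; "grip_width": finger opening in m.
Only numpy, scipy, OpenCV 4.12 (cv2) and the standard library are available. Lean on these libraries where they do the work, as an engineer would, in place of code of your own. Each camera call takes 0.05 s, during which the arm holds its last target.

### The job

Take the press rod with the red band and red cap out of the rack, stand it in the well of the red-rimmed nest and press it straight down, pushing the brass plug inside ahead of it, until it bottoms: the lower edge of the red band is then level with the nest's rim. Let go and leave the rod standing there, upright, and leave the blue rod in its place in the rack.

Things in the scene. Friction and masses are not known exactly. Their poses are not given: they have to be found in the camera images.
- rod_red: Loose press rod, 133 mm, 0.15 kg: steel stem 18 mm across, red band with lower edge 70 mm above the foot, black round handle 28 mm across from 88 to 133 mm up (grip here), red disc on top. Origin: centre of foot; z up the rod. Starts upright in one of two 28 mm deep holes, 110 mm apart, of a fixed pale rack block 36 mm tall; foot 8 mm above the table.
- nest_red: Fixed black tower 64 mm across on an 80 mm square plate, red rim 85 mm above the table. Origin: centre of underside; z up, the well's axis. Blind well 25 mm across, 70 mm deep from the rim; top 10 mm a funnel, 45 mm wide on top. The brass plug inside starts 22 to 34 mm above its home; friction-held: about 8 N push it down, the rod's weight does not. Bottomed, the rod's foot is at z = 15 mm.
- rod_blue: The other press rod in the rack, not wanted: same size and handle, but a blue band with its lower edge 55 mm above the foot, and a blue disc on top. Origin: centre of its foot; z up the rod.
- nest_blue: The other fixed nest, not wanted: like the red one but its rim is blue and 75 mm above the table, its well 55 mm deep. Origin: centre of its underside, on the table; z up.

How it is judged:
On the way:
1. the red rod is pressed down to the bottom of the red nest's well with the gripper on it (z of rod_red in the frame of nest_red below 0.02 m and horizontal distance between rod_red and nest_red below 0.01 m and contact force between the fingers and rod_red above 1 N), for 0.1 s.
At the end, for the whole second after the job is handed in: The red rod stands at rest in the red nest's well, its foot within 5 mm of the bottomed depth (the band's lower edge no more than 5 mm above the rim) and within 10 mm of the well's axis, within 12 degrees of upright (z of rod_red in the frame of nest_red below 0.02 m and horizontal distance between rod_red and nest_red below 0.01 m and angle between rod_red's own z axis and vertical below 0.21 rad and linear speed of rod_red below 0.02 m/s); the robot touches nothing.
It fails at once if the blue rod is moved more than 20 mm from its place (distance of rod_blue from where it was at the start of the episode above 0.02 m).
It also fails if it takes over 35 s, if anything falls off the work surface, if the arm or the gripper's body presses on something with over 40 N, if the wrist force passes 120 N, or if a joint passes its speed limit or range.

## Working session

There is one attempt and no reset: what is moved stays moved. The work goes in short steps, Python scripts to look and compute and a tool call to move; the robot and the scene stay as the last step left them, time stands still between calls to the robot, and variables do not carry over. Pictures are saved under pics/ and viewed, and the job is handed in when it is done.

Besides the shell and the picture viewer there is one more tool, called after "Request:" as a command line: name --pt "numbers of a row" for each row, then --argument value for the rest. arm_command: Moves the arm, as the interface text tells. Its arguments: {"type":"object","properties":{"rows":{"type":"array","items":{"type":"array","items":{"type":"number"}}},"newtons":{"type":"number"}},"required":["rows"]}

```bash
ls; mkdir -p pics; python3 - <<'E'
from cell import robot, imaging
import cv2,numpy as np
print(robot.sense()); print(robot.hold_point_z)
for n in("scene","top"):
    im,d=imaging.camera(n); cv2.imwrite(f"pics/{n}0.png",im[:,:,::-1]); np.save(f"pics/{n}0_d.npy",d); np.save(f"pics/{n}0_i.npy",im)
    print(imaging.camera_info(n))
E
```

```text
pics
{'clock': 0.0, 'qpos': array([-1.49249104,  0.42676978,  0.07387579,  1.60665218, -0.03409517,
        1.11080689, -0.06707618]), 'joint_velocities': array([ 0.00097345,  0.00019683,  0.00043078, -0.00137172,  0.00053265,
        0.00234393, -0.00304321]), 'tau': array([ 3.01549182e-03, -9.35831451e+01,  3.66793379e+00, -4.54208708e+01,
       -4.87717660e-02,  2.00003578e-02,  1.10632111e-04]), 'tool_pos': array([0.15237973, 0.65704086, 0.16913127]), 'eef_rot': array([ 2.45881588e+00,  1.95393983e+00, -1.56856785e-03]), 'ft_force': array([ 0.40351961,  0.21154244, -0.27347691]), 'ft_torque': array([-0.0130793 , -0.02607138,  0.02174815]), 'grip_width': 0.09408529191017398}
-0.0188
{'K': array([[473.45495142,   0.        , 333.10198861],
       [  0.        , 473.45495142, 242.74506299],
       [  0.        ,   0.        ,   1.        ]]), 'position': array([1.00010781, 0.11635386, 0.78806011]), 'rotation': array([-1.72723091, -2.08160398,  0.60831712])}
{'K': array([[508.49700361,   0.        , 315.9292306 ],
       [  0.        , 508.49700361, 237.61698143],
       [  0.        ,   0.        ,   1.        ]]), 'position': array([0.35275237, 0.00229823, 1.01135107]), 'rotation': array([-2.1229354 ,  2.13602176, -0.16327082])}
```

View pics/scene0.png

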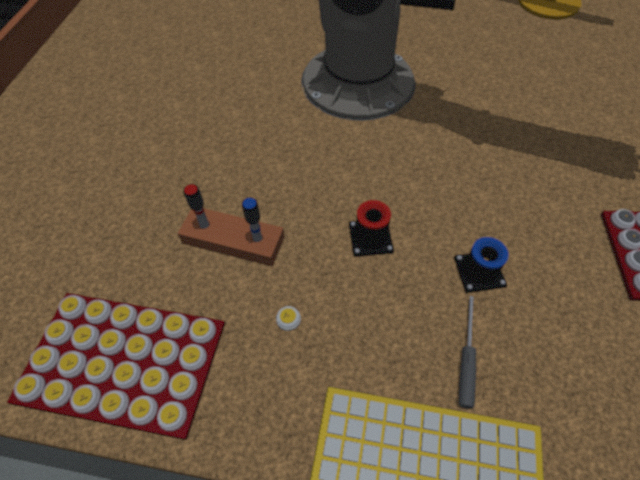

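View pics/top0.png

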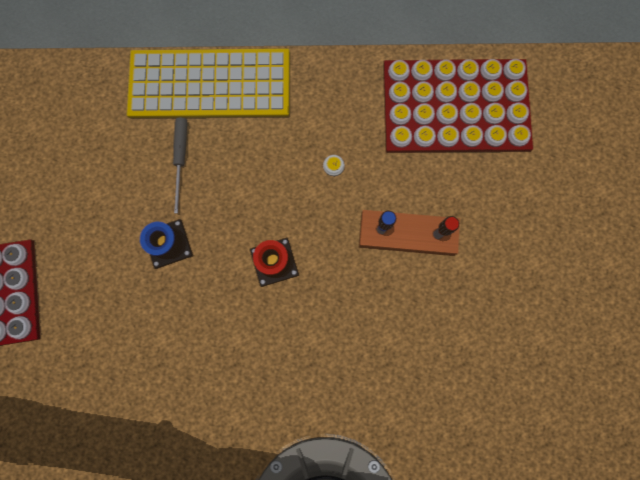

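The scene view shows the red cap at about (193,190), blue cap (249,204), red rim (374,215) and blue rim (489,253). In the top view these are at (452,223), (388,217), (270,257) and (157,238). Next I'll measure them in both views.

```bash
cat > h.py <<'E'
import numpy as np,cv2
from scipy.spatial.transform import Rotation as R
from cell import robot, imaging
def ray(n,px):
    c=imaging.camera_info(n);K=c["K"];Rm=R.from_rotvec(c["rotation"]).as_matrix()
    v=Rm@np.linalg.inv(K)@np.array([px[0],px[1],1.]);return np.array(c["position"]),v
def onz(n,px,z):
    p,v=ray(n,px);return p+v*(z-p[2])/v[2]
def tri(a,b):
    A=np.zeros((3,3));r=np.zeros(3)
    for n,px in (("scene",a),("top",b)):
        p,v=ray(n,px);v=v/np.linalg.norm(v);M=np.eye(3)-np.outer(v,v);A+=M;r+=M@p
    return np.linalg.solve(A,r)
def mask(im,col):
    h=cv2.cvtColor(im,cv2.COLOR_RGB2HSV)
    if col=="red": return (((h[...,0]<4)|(h[...,0]>174))&(h[...,1]>190)&(h[...,2]>90)).astype(np.uint8)
    return ((abs(h[...,0].astype(int)-112)<12)&(h[...,1]>150)&(h[...,2]>70)).astype(np.uint8)
E
python3 - <<'E'
from h import *
for n in("scene","top"):
    im=np.load(f"pics/{n}0_i.npy");d=np.load(f"pics/{n}0_d.npy")
    for c in("red","blue"):
        m=mask(im,c);k,l,s,ce=cv2.connectedComponentsWithStats(m)
        for i in range(1,k):
            if s[i,4]<25 or s[i,4]>3000:continue
            cn,_=cv2.findContours((l==i).astype(np.uint8),cv2.RETR_EXTERNAL,cv2.CHAIN_APPROX_NONE)
            e=cv2.fitEllipse(cn[0]) if len(cn[0])>5 else None
            dd=d[l==i];dd=dd[dd>0]
            p,v=ray(n,ce[i]);P=p+v*np.median(dd)
            print(n,c,s[i],ce[i].round(1),np.round(e[0],1),np.round(e[1],1),"depthpt",P.round(4),"z.141",onz(n,e[0],.141)[:2].round(4),"z.085",onz(n,e[0],.085)[:2].round(4),"z.075",onz(n,e[0],.075)[:2].round(4))
E
python3 - <<'E'
import cv2,numpy as np
a=cv2.imread('pics/top0.png')[190:300,230:480];b=cv2.imread('pics/scene0.png')[170:270,170:420]
cv2.imwrite('pics/zoom0.png',np.vstack([cv2.resize(a,None,fx=2.8,fy=2.8,interpolation=2),cv2.resize(b,None,fx=2.8,fy=2.8,interpolation=2)]))
E
```

```text
scene red [185 185  12   9  80] [190.3 189.2] [190.4 189.2] [ 7.8 11.6] depthpt [ 0.5249 -0.2217  0.1414] z.141 [ 0.5245 -0.2218] z.085 [ 0.4834 -0.251 ] z.075 [ 0.476  -0.2563]
scene red [358 201  32  27 406] [373.3 213.7] [373.2 214.1] [25.4 31.3] depthpt [0.4744 0.0991 0.0835] z.141 [0.5181 0.1005] z.085 [0.4764 0.0992] z.075 [0.4689 0.0989]
scene red [100 321  11  10  29] [105.2 325.8] [105.3 325.8] [ 5.1 10.9] depthpt [ 0.7504 -0.3289  0.0136] z.141 [ 0.7914 -0.2555] z.085 [ 0.7734 -0.2877] z.075 [ 0.7702 -0.2935]
scene red [214 320   8  19  44] [217.5 327.4] [212.3 331.6] [11.1 23. ] depthpt [ 0.7166 -0.1361  0.0127] z.141 [ 0.7711 -0.0998] z.085 [ 0.7513 -0.1185] z.075 [ 0.7478 -0.1219]
scene red [128 327  10   6  26] [132.5 330.4] [132.6 330.3] [5.  8.5] depthpt [ 0.7495 -0.2789  0.0134] z.141 [ 0.7906 -0.2138] z.085 [ 0.7725 -0.2423] z.075 [ 0.7693 -0.2474]
scene red [152 330  12  12  33] [157.9 336.2] [156.9 335.4] [ 6.8 12. ] depthpt [ 0.7517 -0.2311  0.0145] z.141 [ 0.7915 -0.1762] z.085 [ 0.7734 -0.2016] z.075 [ 0.7702 -0.2061]
scene red [179 337  12   9  35] [184.4 341.
[... 6601 characters left out ...]
] z.075 [0.4567 0.5948]
top red [  0 286  14  13  87] [  5.  291.8] [  5.3 291.8] [ 9.4 12.5] depthpt [0.4155 0.6273 0.0137] z.141 [0.4075 0.547 ] z.085 [0.411 0.582] z.075 [0.4116 0.5883]
top red [  0 311  17  12  94] [  6.5 316.4] [  6.9 316.2] [ 9.  14.4] depthpt [0.3676 0.6198 0.0138] z.141 [0.366  0.5403] z.085 [0.3668 0.5749] z.075 [0.367  0.5811]
top blue [382 212  13  12 125] [388.2 217.6] [388.2 217.6] [11.4 12.2] depthpt [ 0.5325 -0.1135  0.1405] z.141 [ 0.5325 -0.1135] z.085 [ 0.544  -0.1209] z.075 [ 0.5461 -0.1222]
top blue [141 222  33  33 612] [156.8 238.2] [157.  238.2] [31.3 32.7] depthpt [0.5104 0.3124 0.073 ] z.141 [0.499  0.2897] z.085 [0.5084 0.3082] z.075 [0.5101 0.3115]
```

View pics/zoom0.png

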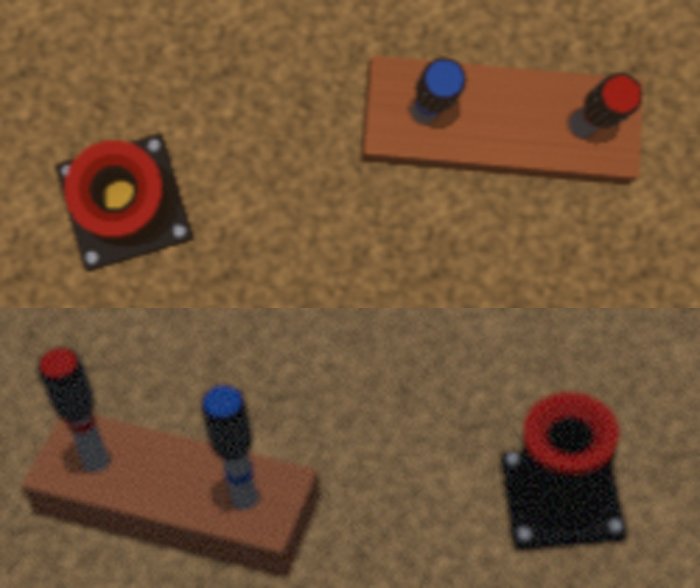

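Both views agree to within about 4 mm. Red rod is at (0.523, -0.222), and the cap separation of 109.7 mm matches the 110 mm given. Red nest is at (0.474, 0.0985). First I'll raise and swing along an arc toward the rod.

Request:
arm_command --pt "-0.009 0.068 -0.012 0 0 0.175 0" --pt "-0.009 0.068 -0.012 0 0 0.175 0" --pt "-0.009 0.068 -0.012 0 0 0.175 0" --pt "-0.009 0.068 -0.012 0 0 0.175 0" --pt "-0.009 0.068 -0.012 0 0 0.175 0" --pt "-0.009 0.068 -0.012 0 0 0.175 0" --pt "-0.009 0.068 -0.012 0 0 0.175 0" --pt "-0.009 0.068 -0.012 0 0 0.175 0" --pt "-0.009 0.068 -0.012 0 0 0.175 0" --pt "-0.009 0.068 -0.012 0 0 0.175 0" --newtons 40

```text
clock: 1.35
tool_pos: [0.5409, 0.2922, 0.2659]
eef_rot: [3.057, 0.724, -0.001]
ft_force: [0.8, -0.3, -0.3]
grip_width: 0.0942
```

```bash
cat > go.py <<'E'
import sys
from h import *
# delta to target in tool axes, scaled units
def delta(t):
    s=robot.sense();Rm=R.from_rotvec(s["eef_rot"])
    d=Rm.inv().apply(np.array(t)-s["tool_pos"])/0.8
    M=Rm.as_matrix();print("t",s["clock"],"pos",s["tool_pos"].round(4),"xaxis deg",np.degrees(np.arctan2(M[1,0],M[0,0])).round(2),"z",M[:,2].round(4),"F",s["ft_force"].round(1),"w",s["grip_width"].round(4),"q",s["qpos"].round(2))
    # turn needed to make z straight down
    ax=np.cross(M[:,2],[0,0,-1]);print("levelling turn units",(M.T@ax/0.5).round(4))
    print("delta units",d.round(4))
if __name__=="__main__": delta([float(a) for a in sys.argv[1:4]])
E
python3 go.py 0.523 -0.222 0.25
```

```text
Traceback (most recent call last):
  File "go.py", line 11, in <module>
    if __name__=="__main__": delta([float(a) for a in sys.argv[1:4]])
                             ~~~~~^^^^^^^^^^^^^^^^^^^^^^^^^^^^^^^^^^^
  File "go.py", line 7, in delta
    M=Rm.as_matrix();print("t",s["clock"],"pos",s["tool_pos"].round(4),"xaxis deg",np.degrees(np.arctan2(M[1,0],M[0,0])).round(2),"z",M[:,2].round(4),"F",s["ft_force"].round(1),"w",s["grip_width"].round(4),"q",s["qpos"].round(2))
                                                                                                                                                                                     ^^^^^^^^^^^^^^^^^^^^^
AttributeError: 'float' object has no attribute 'round'
```

Request:
arm_command --pt "-0.009 0.066 0 0 0 0.175 0" --pt "-0.009 0.066 0 0 0 0.175 0" --pt "-0.009 0.066 0 0 0 0.175 0" --pt "-0.009 0.066 0 0 0 0.175 0" --pt "-0.009 0.066 0 0 0 0.175 0" --pt "-0.009 0.066 0 0 0 0.175 0" --pt "-0.009 0.066 0 0 0 0.175 0" --pt "-0.009 0.066 0 0 0 0.175 0" --pt "-0.009 0.064 0 0 0 0.175 0" --pt "0 0 0 0 0 0 0"

```text
clock: 2.6
tool_pos: [0.5305, -0.1758, 0.2661]
eef_rot: [3.099, -0.511, 0.0]
ft_force: [-0.8, 0.9, 0.3]
grip_width: 0.0944
```

```bash
sed -i 's/s\["grip_width"\].round(4)/round(float(s["grip_width"]),4)/' go.py; python3 go.py 0.523 -0.222 0.1
```

```text
t 2.6 pos [ 0.5305 -0.1758  0.2661] xaxis deg -18.72 z [ 1.e-04 -3.e-04 -1.e+00] F [-0.8  0.9  0.3] w 0.0944 q [-0.47  0.19  0.8   1.78 -0.14  1.23  0.04]
levelling turn units [ 0.0005 -0.0004 -0.    ]
delta units [0.0096 0.0577 0.2077]
```

Request:
arm_command --pt "0.0096 0.0577 0.04 0 0 0 0" --pt "0 0 0 0 0 0 0"

```text
clock: 2.85
tool_pos: [0.5233, -0.2201, 0.2321]
eef_rot: [3.1, -0.504, -0.005]
ft_force: [0.3, -0.4, 0.7]
grip_width: 0.0939
```

```bash
python3 go.py 0.523 -0.222 0.1; python3 - <<'E'
from h import *
o=[]
for n in("scene","top"):
    im,d=imaging.camera(n);o.append(cv2.resize(im,(400,300))[...,::-1])
    np.save(f"pics/{n}1_i.npy",im)
cv2.imwrite("pics/a1.png",np.hstack(o))
E
```

```text
t 2.85 pos [ 0.5233 -0.2201  0.2321] xaxis deg -18.47 z [-3.1e-03 -5.0e-04 -1.0e+00] F [ 0.3 -0.4  0.7] w 0.0939 q [-0.38  0.25  0.81  1.81 -0.19  1.17  0.16]
levelling turn units [ 0.0029  0.0056 -0.    ]
delta units [0.0008 0.0022 0.1651]
```

View pics/a1.png

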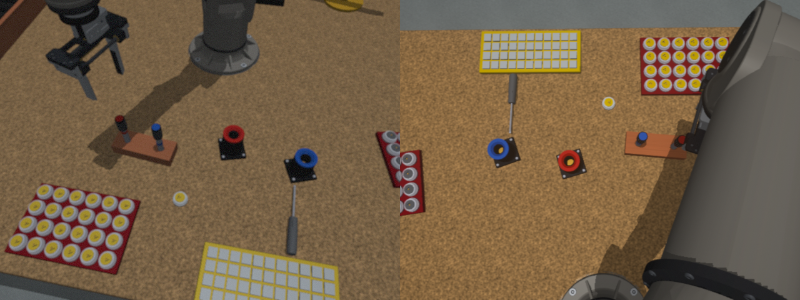

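```bash
python3 - <<'E'
from h import *
s=robot.sense()
c=imaging.camera_info("scene");Rm=R.from_rotvec(c["rotation"]).as_matrix()
Rt=R.from_rotvec(s["eef_rot"])
for o in([0,0,0],[.047,0,0],[-.047,0,0]):
    v=Rm.T@(s["tool_pos"]+Rt.apply(o)-c["position"]);p=c["K"]@v;print((p[:2]/p[2]*400/640).round(1))
E
```

```text
[111.5  95.4]
[ 99.3 107.7]
[123.   83.8]
```

```bash
python3 - <<'E'
from h import *
im=np.load("pics/scene1_i.npy")[0:260,40:320].copy()
for p in((99.3,107.7),(123,83.8),(111.5,95.4)):
    cv2.circle(im,(int(p[0]*1.6-40),int(p[1]*1.6)),2,(0,255,0),-1)
cv2.imwrite("pics/a2.png",cv2.resize(im,None,fx=2.2,fy=2.2)[...,::-1])
E
```

```text
(no output)
```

View pics/a2.png

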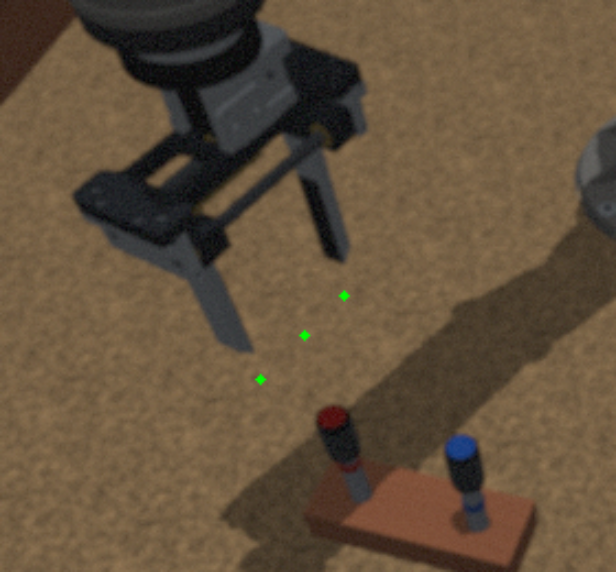

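The projected fingertips sit about 15 px below the ones in the image. I'll check this with depth before descending.

```bash
python3 - <<'E'
from h import *
im,d=imaging.camera("scene");np.save("pics/s2_i.npy",im);np.save("pics/s2_d.npy",d)
s=robot.sense();print(s["tool_pos"],s["eef_rot"],s["clock"])
c=imaging.camera_info("scene");K=c["K"];Rm=R.from_rotvec(c["rotation"]).as_matrix()
u,v=np.meshgrid(np.arange(640),np.arange(480))
P=np.stack([(u-K[0,2])/K[0,0]*d,(v-K[1,2])/K[1,1]*d,d],-1)@Rm.T+c["position"]
T=R.from_rotvec(s["eef_rot"]).inv().apply((P-s["tool_pos"]).reshape(-1,3)).reshape(P.shape)
m=(d>0)&(P[...,2]>0.19)&(abs(T[...,0])<.1)&(abs(T[...,1])<.06)&(u<240)&(v<190)
for sgn in(1,-1):
    q=m&(sgn*T[...,0]>0.02)
    t=T[q];w=P[q];i=np.argsort(w[:,2])[:12]
    print(sgn,"lowest z",w[i].round(4)[:6],"\ntool",t[i].round(4)[:6])
    for a in np.arange(-.08,.02,.01):
        k=(t[:,2]>a)&(t[:,2]<a+.01)
        if k.sum(): print(round(a,3),k.sum(),t[k].min(0).round(4),t[k].max(0).round(4))
E
```

```text
[ 0.5257001  -0.21711404  0.23395372] [-3.10175117e+00  4.97866608e-01  2.37972008e-04] 3.0
1 lowest z [[ 0.5752 -0.2236  0.2684]
 [ 0.5745 -0.2234  0.2698]
 [ 0.5729 -0.2239  0.2702]
 [ 0.5771 -0.2237  0.2704]
 [ 0.5762 -0.2237  0.2716]
 [ 0.5791 -0.2237  0.2725]] 
tool [[ 0.049  -0.0094 -0.0345]
 [ 0.0483 -0.0093 -0.0359]
 [ 0.047  -0.0083 -0.0362]
 [ 0.0509 -0.0098 -0.0365]
 [ 0.05   -0.0096 -0.0376]
 [ 0.0528 -0.0104 -0.0386]]
-0.08 82 [ 0.047  -0.0121 -0.0797] [ 0.0601  0.0075 -0.0702]
-0.07 79 [ 0.0475 -0.0118 -0.0699] [ 0.0602  0.0081 -0.06  ]
-0.06 74 [ 0.0467 -0.0116 -0.06  ] [ 0.06    0.0083 -0.0501]
-0.05 52 [ 0.0477 -0.0115 -0.0497] [ 0.06    0.0085 -0.0405]
-0.04 9 [ 0.047  -0.0104 -0.0398] [ 0.0542 -0.0083 -0.0345]
-1 lowest z [[ 0.4809 -0.1973  0.2672]
 [ 0.478  -0.2049  0.2675]
 [ 0.4814 -0.1936  0.2684]
 [ 0.4818 -0.1951  0.2685]
 [ 0.4789 -0.209   0.2696]
 [ 0.4821 -0.1995  0.27  ]] 
tool [[-0.0488 -0.0048 -0.0333]
 [-0.0491  0.0033 -0.0335]
 [-0.0494 -0.0085 -0.0344]
 [-0.0486 -0.0072 -0.0345]
 [-0.047   0.0069 -0.0357]
 [-0.0469 -0.0031 -0.0361]]
-0.08 75 [-0.0591 -0.0123 -0.0799] [-0.0461  0.0075 -0.07  ]
-0.07 76 [-0.0592 -0.0116 -0.07  ] [-0.0456  0.0077 -0.0602]
-0.06 70 [-0.0579 -0.0112 -0.0598] [-0.0461  0.007  -0.0501]
-0.05 65 [-0.0587 -0.0115 -0.05  ] [-0.0462  0.0075 -0.0402]
-0.04 28 [-0.0555 -0.0119 -0.0399] [-0.0456  0.009  -0.0333]
```

Depth shows the real fingertips about 33 mm above the reported TCP, though centred laterally to about 2 mm. The cap depth matches its known height of 0.141, so I trust the camera. I'll descend partway, which is clear under either reading, and look again.

```bash
python3 go.py 0.523 -0.222 0.12
```

```text
t 3.0 pos [ 0.5257 -0.2171  0.234 ] xaxis deg -18.24 z [-1.e-04  2.e-04 -1.e+00] F [-0.4 -0.7  1.1] w 0.0941 q [-0.39  0.25  0.81  1.81 -0.19  1.17  0.16]
levelling turn units [-0.0002  0.0003  0.    ]
delta units [-0.0013  0.0069  0.1424]
```

Request:
arm_command --pt "-0.0013 0.0069 0.0 0 0 0 0" --pt "0 0 0.05 0 0 0 0" --pt "0 0 0.05 0 0 0 0" --pt "0 0 0.0424 0 0 0 0" --pt "0 0 0 0 0 0 0" --pt "0 0 0 0 0 0 0"

```text
clock: 3.75
tool_pos: [0.5232, -0.2232, 0.1214]
eef_rot: [3.102, -0.499, 0.002]
ft_force: [-1.1, -1.0, 0.7]
grip_width: 0.094
```

```bash
cat > tips.py <<'E'
import sys
from h import *
tag=sys.argv[1]
im,d=imaging.camera("scene");s=robot.sense();print(s["clock"],s["tool_pos"].round(4))
c=imaging.camera_info("scene");K=c["K"];Rm=R.from_rotvec(c["rotation"]).as_matrix()
u,v=np.meshgrid(np.arange(640),np.arange(480))
P=np.stack([(u-K[0,2])/K[0,0]*d,(v-K[1,2])/K[1,1]*d,d],-1)@Rm.T+c["position"]
T=R.from_rotvec(s["eef_rot"]).inv().apply((P-s["tool_pos"]).reshape(-1,3)).reshape(P.shape)
zt=P[...,2]
for sgn in(1,-1):
    q=(d>0)&(sgn*T[...,0]>0.03)&(sgn*T[...,0]<0.065)&(abs(T[...,1])<.03)&(zt>0.05)
    t=T[q];w=P[q]
    if len(w):
        k=(w[:,2]<w[:,2].min()+.04)
        print(sgn,"lowest",np.sort(w[:,2])[:5].round(4),"tool min/max",t[k].min(0).round(4),t[k].max(0).round(4))
m=mask(im,"red");k,l,st,ce=cv2.connectedComponentsWithStats(m)
for i in range(1,k):
    if st[i,4]>25 and st[i,1]<310:
        q=(l==i)&(d>0);print("red blob",ce[i].round(1),st[i,4],"pt",np.median(P[q],0).round(4))
x0=max(0,int(sys.argv[2]));y0=max(0,int(sys.argv[3]))
cv2.imwrite(f"pics/{tag}.png",cv2.resize(im[y0:y0+240,x0:x0+320],None,fx=2.2,fy=2.2)[...,::-1])
E
python3 tips.py a3 60 50
```

```text
3.8 [ 0.5234 -0.2233  0.1216]
1 lowest [0.1568 0.1575 0.1585 0.1596 0.1606] tool min/max [ 0.0473 -0.0132 -0.0749] [ 0.06    0.0083 -0.0351]
-1 lowest [0.1553 0.1569 0.1571 0.1572 0.158 ] tool min/max [-0.0602 -0.0123 -0.0737] [-0.0454  0.0068 -0.0338]
red blob [373.4 213.8] 432 pt [0.4744 0.0991 0.0843]
red blob [611.3 225.1] 95 pt [0.3659 0.5697 0.0148]
red blob [625.1 263.1] 151 pt [0.4544 0.5842 0.0149]
red blob [634.7 292. ] 41 pt [0.5109 0.5914 0.015 ]
```

View pics/a3.png

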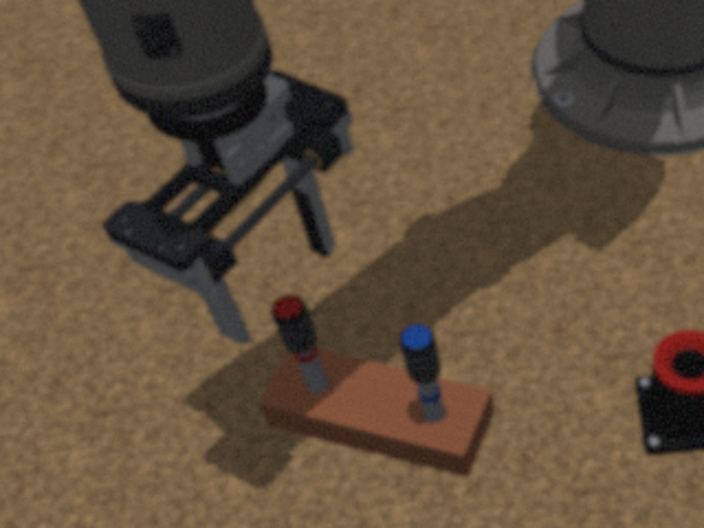

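The tips are at z≈0.155, which confirms the 33 mm bias, and the cap is centred between them. I'll go down 57 mm more and close.

Request:
arm_command --pt "0 0 0.035 0 0 0 0" --pt "0 0 0.036 0 0 0 0" --pt "0 0 0 0 0 0 0" --pt "0 0 0 0 0 0 0" --newtons 50

```text
clock: 4.3
tool_pos: [0.5233, -0.2235, 0.0648]
eef_rot: [3.101, -0.5, 0.003]
ft_force: [1.2, 0.8, 0.5]
grip_width: 0.0941
```

```bash
python3 tips.py a4 60 50
```

```text
4.35 [ 0.5234 -0.2234  0.0648]
1 lowest [0.0984 0.1006 0.103  0.1039 0.104 ] tool min/max [ 0.0466 -0.0134 -0.0723] [ 0.0605  0.0057 -0.0334]
-1 lowest [0.0989 0.0991 0.0998 0.1014 0.1015] tool min/max [-0.0599 -0.0125 -0.0733] [-0.0456  0.0061 -0.0342]
red blob [373.2 214. ] 428 pt [0.4755 0.0982 0.0844]
red blob [611.5 225.2] 98 pt [0.3665 0.5698 0.0147]
red blob [626.9 268.3] 205 pt [0.4637 0.5857 0.0146]
```

View pics/a4.png

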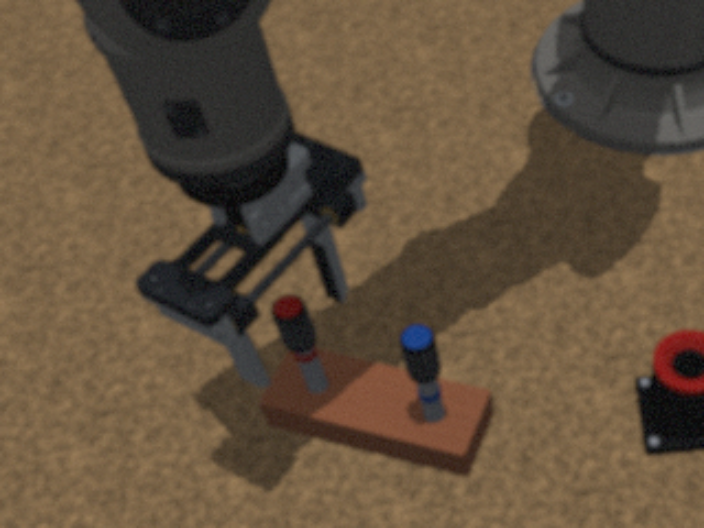

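The tips are at z≈0.099, on either side of the handle (cap near (290,307) in the crop). I'll nudge 2 mm and close.

Request:
arm_command --pt "0 0.0025 0 0 0 0 0" --pt "0 0 0 0 0 0 1" --pt "0 0 0 0 0 0 1" --pt "0 0 0 0 0 0 1" --pt "0 0 0 0 0 0 1" --pt "0 0 0 0 0 0 1" --pt "0 0 0 0 0 0 1" --pt "0 0 0 0 0 0 1" --pt "0 0 0 0 0 0 1" --newtons 50

```text
clock: 5.48
tool_pos: [0.5218, -0.2249, 0.0632]
eef_rot: [3.102, -0.5, -0.0]
ft_force: [0.6, -0.6, -0.9]
grip_width: 0.0272
```

```bash
python3 go.py 0.474 0.0985 0.2
```

```text
t 5.475 pos [ 0.5218 -0.2249  0.0632] xaxis deg -18.31 z [-0. -0. -1.] F [ 0.6 -0.6 -0.9] w 0.0272 q [-0.25  0.46  0.7   1.98 -0.39  0.84  0.34]
levelling turn units [0.0001 0.     0.    ]
delta units [-0.1838 -0.365  -0.1711]
```

The grip holds at 27 mm on the 28 mm handle. Lifting 112 mm.

Request:
arm_command --pt "0 0 -0.02 0 0 0 1" --pt "0 0 -0.03 0 0 0 1" --pt "0 0 -0.03 0 0 0 1" --pt "0 0 -0.03 0 0 0 1" --pt "0 0 -0.03 0 0 0 1" --pt "0 0 0 0 0 0 1" --pt "0 0 0 0 0 0 1"

```text
clock: 6.35
tool_pos: [0.5215, -0.2247, 0.1748]
eef_rot: [-3.101, 0.499, 0.001]
ft_force: [-0.6, 0.3, -1.8]
grip_width: 0.0274
```

```bash
python3 tips.py a5 60 0;python3 go.py 0.474 0.0985 0.2
```

```text
6.4 [ 0.5213 -0.2246  0.1745]
1 lowest [0.3034 0.3034 0.3036 0.3041 0.3053] tool min/max [ 0.03   -0.03   -0.1689] [ 0.065   0.0293 -0.1289]
-1 lowest [0.3184 0.3184 0.3187 0.3193 0.3195] tool min/max [-0.065  -0.0299 -0.1836] [-0.0301  0.0047 -0.1438]
red blob [373.3 214. ] 424 pt [0.4744 0.0987 0.0844]
red blob [607.6 214. ] 27 pt [0.3336 0.5661 0.0146]
red blob [613.1 230.7] 65 pt [0.3736 0.5711 0.0145]
red blob [621.1 252.2] 58 pt [0.4231 0.58   0.0144]
red blob [628.4 272.8] 64 pt [0.4688 0.5867 0.0146]
red blob [634.7 291.7] 46 pt [0.5101 0.5918 0.0148]
t 6.4 pos [ 0.5213 -0.2246  0.1745] xaxis deg -18.3 z [-1.e-03  2.e-04 -1.e+00] F [ 0.9  0.6 -1.4] w 0.0275 q [-0.34  0.31  0.79  1.88 -0.25  1.05  0.23]
levelling turn units [ 0.0002  0.0021 -0.    ]
delta units [-0.183  -0.3649 -0.0317]
```

View pics/a5.png

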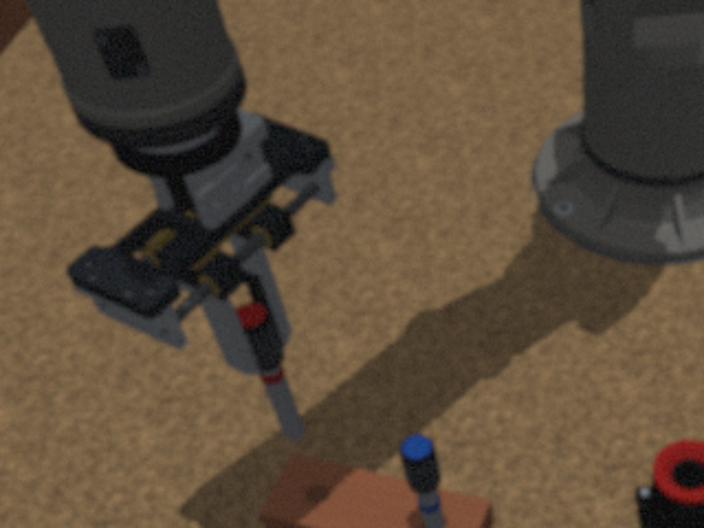

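The rod is held and looks upright. I'll raise it, move in −x to clear the blue rod, then move in +y to the red nest.

Request:
arm_command --pt "-0.015 0.005 -0.02 0 0 0 1" --pt "-0.022 0.007 -0.02 0 0 0 1" --pt "-0.021 0.007 0 0 0 0 1" --pt "-0.0126 -0.038 0 0 0 0 1" --pt "-0.0189 -0.057 0 0 0 0 1" --pt "-0.0189 -0.057 0 0 0 0 1" --pt "-0.0189 -0.057 0 0 0 0 1" --pt "-0.0189 -0.057 0 0 0 0 1" --pt "-0.0189 -0.057 0 0 0 0 1" --pt "-0.0189 -0.057 0 0 0 0 1"

```text
clock: 7.65
tool_pos: [0.4722, 0.0969, 0.2065]
eef_rot: [3.101, -0.5, -0.001]
ft_force: [1.1, -0.4, -1.1]
grip_width: 0.0275
```

Request:
arm_command --pt "0 0 0 0 0 0 1" --pt "0 0 0 0 0 0 1" --pt "0 0 0 0 0 0 1"

```text
clock: 8.02
tool_pos: [0.4727, 0.0943, 0.2069]
eef_rot: [3.101, -0.502, -0.001]
ft_force: [-0.2, -0.1, -3.0]
grip_width: 0.0272
```

```bash
python3 go.py 0.4728 0.0958 0.2; python3 tips.py a6 240 20; python3 - <<'E'
from h import *
im,d=imaging.camera("top")
np.save("pics/t6_i.npy",im)
cv2.imwrite("pics/t6.png",im[...,::-1])
E
```

```text
t 8.025 pos [0.4727 0.0943 0.2069] xaxis deg -18.4 z [-5.e-04 -3.e-04 -1.e+00] F [-0.2 -0.1 -3. ] w 0.0272 q [-0.87  0.06  0.57  2.01 -0.04  1.08 -0.6 ]
levelling turn units [0.0009 0.0007 0.    ]
delta units [-0.0005 -0.0018  0.0086]
8.075 [0.4728 0.0944 0.207 ]
1 lowest [0.0507 0.0514 0.0514 0.0518 0.0523] tool min/max [ 0.03   -0.0157  0.1199] [0.0323 0.0053 0.1563]
-1 lowest [0.0835 0.0838 0.0838 0.0842 0.0846] tool min/max [-0.0327 -0.0161  0.1198] [-0.0307  0.0028  0.1236]
red blob [383.2 215.8] 172 pt [0.4754 0.1178 0.0844]
red blob [614.7 231.8] 32 pt [0.3776 0.5744 0.0144]
red blob [622.  253.1] 45 pt [0.4245 0.5809 0.015 ]
red blob [631.4 281.1] 90 pt [0.4824 0.5895 0.015 ]
```

View pics/a6.png

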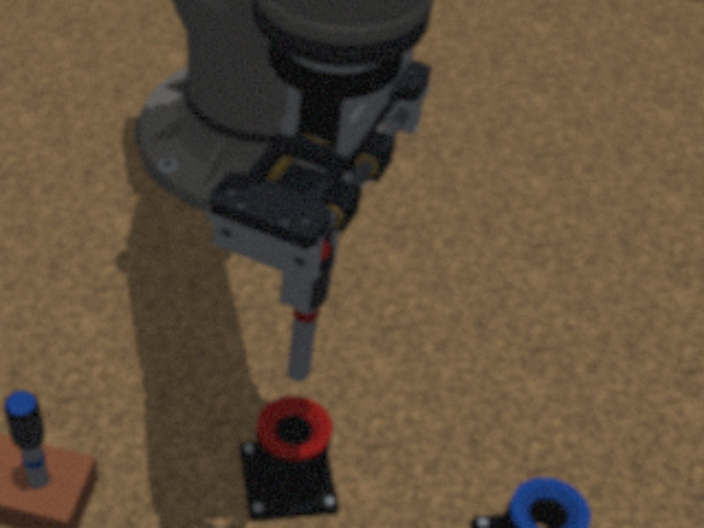

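View pics/t6.png

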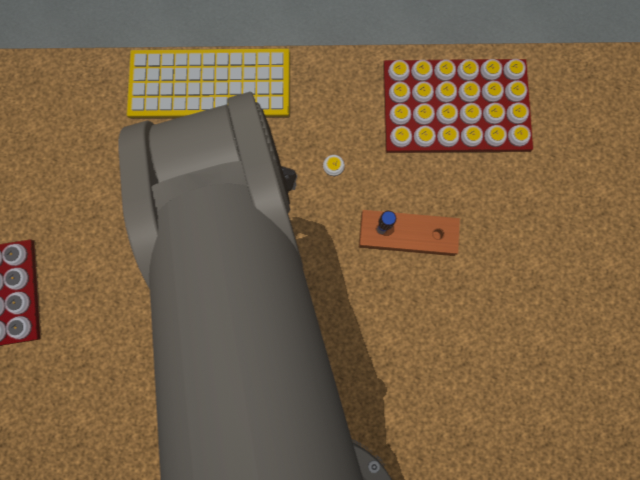

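The rod hangs over the red nest, with its foot at (300,375) and the rim centre at (294,428) in the crop. The top view is blocked by the arm. I'll measure the stem axis from scene depth in that same camera.

```bash
cat > stem.py <<'E'
from h import *
im,d=imaging.camera("scene");s=robot.sense()
c=imaging.camera_info("scene");K=c["K"];Rm=R.from_rotvec(c["rotation"]).as_matrix()
u,v=np.meshgrid(np.arange(640),np.arange(480))
P=np.stack([(u-K[0,2])/K[0,0]*d,(v-K[1,2])/K[1,1]*d,d],-1)@Rm.T+c["position"]
tp=s["tool_pos"];cp=np.array(c["position"])
m=(d>0)&(np.hypot(P[...,0]-tp[0],P[...,1]-tp[1])<.03)&(P[...,2]>.09)
zs=[];cs=[]
for z in np.arange(.10,.24,.008):
    q=m&(abs(P[...,2]-z)<.004)
    if q.sum()<6: continue
    w=P[q]
    # bearing-direction: mid of horizontal extents + radius away from camera
    los=(w.mean(0)-cp)[:2];los/=np.linalg.norm(los);perp=np.array([-los[1],los[0]])
    a=w[:,:2]@perp;b=w[:,:2]@los
    mid=(a.min()+a.max())/2
    near=np.percentile(b,10)
    print(round(z,3),q.sum(),"width",round(a.max()-a.min(),4),"axis if r=9:",(perp*mid+los*(near+.009)).round(4),"r=14",(perp*mid+los*(near+.014)).round(4))
print(tp.round(4))
E
python3 stem.py
```

```text
0.156 18 width 0.0157 axis if r=9: [0.4732 0.0973] r=14 [0.4682 0.0971]
0.164 36 width 0.0172 axis if r=9: [0.4735 0.0975] r=14 [0.4685 0.0973]
0.172 30 width 0.0154 axis if r=9: [0.4737 0.0979] r=14 [0.4687 0.0977]
0.18 30 width 0.0167 axis if r=9: [0.4735 0.0977] r=14 [0.4685 0.0976]
0.188 36 width 0.0169 axis if r=9: [0.4738 0.0972] r=14 [0.4688 0.0971]
0.196 32 width 0.0162 axis if r=9: [0.4732 0.098 ] r=14 [0.4682 0.0978]
0.204 39 width 0.0169 axis if r=9: [0.4732 0.0974] r=14 [0.4682 0.0972]
0.212 32 width 0.0165 axis if r=9: [0.4735 0.097 ] r=14 [0.4685 0.0968]
0.22 34 width 0.0163 axis if r=9: [0.4737 0.098 ] r=14 [0.4687 0.0978]
0.228 41 width 0.0177 axis if r=9: [0.4737 0.098 ] r=14 [0.4687 0.0978]
0.236 11 width 0.0121 axis if r=9: [0.4753 0.1002] r=14 [0.4703 0.1   ]
[0.4728 0.0948 0.2071]
```

```bash
python3 - <<'E'
from h import *
from scipy.optimize import least_squares
for n in("scene","top"):
    im=np.load(f"pics/{n}0_i.npy");d=np.load(f"pics/{n}0_d.npy")
    c=imaging.camera_info(n);K=c["K"];Rm=R.from_rotvec(c["rotation"]).as_matrix()
    u,v=np.meshgrid(np.arange(640),np.arange(480))
    P=np.stack([(u-K[0,2])/K[0,0]*d,(v-K[1,2])/K[1,1]*d,d],-1)@Rm.T+c["position"]
    m=mask(im,"red")>0
    q=m&(abs(P[...,0]-.474)<.045)&(abs(P[...,1]-.0985)<.045)&(P[...,2]>.06)
    w=P[q];print(n,"z pct",np.percentile(w[:,2],[1,10,50,90,99]).round(4))
    print("midrange",((np.percentile(w,1,0)+np.percentile(w,99,0))/2).round(4),"extent",np.ptp(w,axis=0).round(4))
    for nm,mode in(("outer",0),("inner",1)):
        cn,h=cv2.findContours(q.astype(np.uint8),cv2.RETR_CCOMP,cv2.CHAIN_APPROX_NONE)
        cs=[k for k,hh in zip(cn,h[0]) if (hh[3]>=0)==bool(mode) and len(k)>15]
        for k in cs:
            pts=np.array([onz(n,x,.085)[:2] for x in k[:,0].astype(float)])
            r=least_squares(lambda p:np.hypot(*(pts-p[:2]).T)-p[2],[.474,.0985,.025],loss="soft_l1",f_scale=.002).x
            print(nm,r.round(4))
E
```

```text
scene z pct [0.0787 0.081  0.0845 0.0864 0.0875]
midrange [0.4757 0.0993 0.0831] extent [0.0597 0.0578 0.0115]
outer [0.4759 0.099  0.0289]
inner [0.4781 0.0991 0.0182]
top z pct [0.0761 0.0808 0.0835 0.0858 0.0874]
midrange [0.4722 0.0981 0.0817] extent [0.0599 0.0622 0.0271]
outer [0.4718 0.0978 0.0304]
inner [0.4721 0.0982 0.0191]
```

The rod is vertical at (0.4735, 0.0976) and the rim is at (0.4757, 0.099) in the same camera. I'll correct by about 1.5 mm in x and 1.2 mm in y, then descend to just above the rim. Foot z is TCP z − 0.055, so bottoming should come at TCP z≈0.070.

Request:
arm_command --pt "0.0013 -0.002 0 0 0 0 1" --pt "0 0 0.03 0 0 0 1" --pt "0 0 0.03 0 0 0 1" --pt "0 0 0.015 0 0 0 1" --pt "0 0 0 0 0 0 1" --pt "0 0 0 0 0 0 1"

```text
clock: 8.93
tool_pos: [0.4748, 0.0968, 0.1479]
eef_rot: [-3.101, 0.5, -0.001]
ft_force: [0.3, -0.6, -1.7]
grip_width: 0.0278
```

```bash
python3 tips.py a7 240 60 ; python3 stem.py
```

```text
8.975 [0.4748 0.0968 0.1479]
1 lowest [0.0591 0.0638 0.0703 0.085  0.0854] tool min/max [ 0.0301 -0.0062  0.0625] [ 0.0304 -0.0002  0.0889]
-1 lowest [0.0829 0.0837 0.084  0.0841 0.0847] tool min/max [-0.0341 -0.0127  0.0609] [-0.0305 -0.0025  0.065 ]
red blob [385.  216.2] 108 pt [0.4765 0.1208 0.0847]
red blob [613.7 230.7] 52 pt [0.3742 0.573  0.0148]
red blob [622.3 253.2] 32 pt [0.4252 0.5814 0.0144]
red blob [630.8 279.6] 96 pt [0.4769 0.5888 0.0148]
0.1 25 width 0.0163 axis if r=9: [0.4757 0.1003] r=14 [0.4707 0.1001]
0.108 26 width 0.0164 axis if r=9: [0.4754 0.0997] r=14 [0.4704 0.0995]
0.116 26 width 0.0174 axis if r=9: [0.4752 0.1   ] r=14 [0.4702 0.0998]
0.124 29 width 0.0162 axis if r=9: [0.4755 0.1003] r=14 [0.4705 0.1001]
0.132 29 width 0.0172 axis if r=9: [0.4756 0.1001] r=14 [0.4706 0.1   ]
0.14 28 width 0.017 axis if r=9: [0.4758 0.0999] r=14 [0.4709 0.0997]
0.148 32 width 0.016 axis if r=9: [0.4758 0.1001] r=14 [0.4708 0.0999]
0.156 27 width 0.0172 axis if r=9: [0.4754 0.1   ] r=14 [0.4704 0.0999]
0.164 28 width 0.0174 axis if r=9: [0.4765 0.0996] r=14 [0.4715 0.0995]
0.172 25 width 0.0166 axis if r=9: [0.4765 0.101 ] r=14 [0.4715 0.1008]
0.18 6 width 0.0091 axis if r=9: [0.4817 0.106 ] r=14 [0.4767 0.1059]
0.188 26 width 0.0141 axis if r=9: [0.4836 0.107 ] r=14 [0.4786 0.1069]
0.196 65 width 0.0345 axis if r=9: [0.4921 0.0983] r=14 [0.4871 0.0981]
0.204 65 width 0.0341 axis if r=9: [0.4925 0.0992] r=14 [0.4875 0.0991]
0.212 50 width 0.0336 axis if r=9: [0.4931 0.0986] r=14 [0.4881 0.0984]
0.22 30 width 0.0083 axis if r=9: [0.4782 0.1098] r=14 [0.4732 0.1097]
0.228 43 width 0.0076 axis if r=9: [0.4755 0.1094] r=14 [0.4705 0.1093]
[0.4748 0.0969 0.1479]
```

View pics/a7.png

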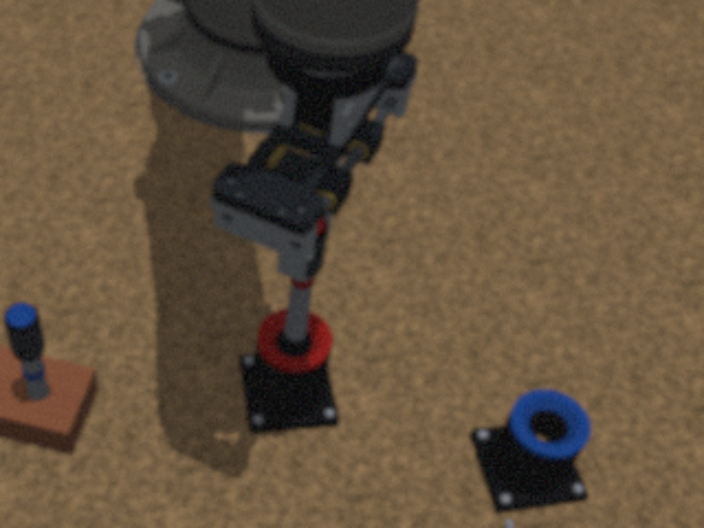

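The rod is centred over the well to 1 mm, with its foot at the funnel. I'll trim 1 mm in y and enter the well slowly.

Request:
arm_command --pt "0.0004 0.0012 0.0 0 0 0 1" --pt "0 0 0.008 0 0 0 1" --pt "0 0 0.008 0 0 0 1" --pt "0 0 0.008 0 0 0 1" --pt "0 0 0.008 0 0 0 1" --pt "0 0 0.005 0 0 0 1" --pt "0 0 0 0 0 0 1"

```text
clock: 9.9
tool_pos: [0.4741, 0.0956, 0.1173]
eef_rot: [3.101, -0.5, -0.001]
ft_force: [0.1, -0.7, -1.6]
grip_width: 0.0276
```

```bash
python3 go.py 0.4745 0.0958 0.0702; python3 stem.py
```

```text
t 9.9 pos [0.4741 0.0956 0.1173] xaxis deg -18.31 z [-5.e-04 -4.e-04 -1.e+00] F [ 0.1 -0.7 -1.6] w 0.0276 q [-0.83  0.19  0.56  2.1  -0.13  0.88 -0.51]
levelling turn units [ 0.001   0.0007 -0.    ]
delta units [ 0.0004 -0.0004  0.0588]
0.1 26 width 0.0169 axis if r=9: [0.4748 0.0985] r=14 [0.4698 0.0983]
0.108 25 width 0.0149 axis if r=9: [0.4749 0.0989] r=14 [0.4699 0.0987]
0.116 28 width 0.0163 axis if r=9: [0.4744 0.099 ] r=14 [0.4694 0.0988]
0.124 26 width 0.0164 axis if r=9: [0.4754 0.0984] r=14 [0.4704 0.0982]
0.132 25 width 0.0175 axis if r=9: [0.4751 0.0986] r=14 [0.4701 0.0984]
0.14 21 width 0.0175 axis if r=9: [0.4757 0.0984] r=14 [0.4707 0.0982]
0.156 21 width 0.0134 axis if r=9: [0.4832 0.1057] r=14 [0.4782 0.1056]
0.164 51 width 0.0349 axis if r=9: [0.4913 0.0973] r=14 [0.4863 0.0972]
0.172 56 width 0.0338 axis if r=9: [0.4921 0.0978] r=14 [0.4871 0.0976]
0.18 35 width 0.0342 axis if r=9: [0.4917 0.0977] r=14 [0.4867 0.0975]
0.188 21 width 0.0074 axis if r=9: [0.477  0.1088] r=14 [0.472  0.1088]
0.196 40 width 0.0078 axis if r=9: [0.4773 0.1081] r=14 [0.4723 0.108 ]
[0.4743 0.0956 0.1175]
```

No side contact, and the foot is now 23 mm into the well. Pushing on, still slowly.

Request:
arm_command --pt "0 0 0.007 0 0 0 1" --pt "0 0 0.007 0 0 0 1" --pt "0 0 0.007 0 0 0 1" --pt "0 0 0.007 0 0 0 1" --pt "0 0 0 0 0 0 1" --newtons 60

```text
clock: 10.58
tool_pos: [0.474, 0.0955, 0.0947]
eef_rot: [3.101, -0.5, -0.001]
ft_force: [-0.6, -0.3, -1.9]
grip_width: 0.027
```

Request:
arm_command --pt "0 0 0.007 0 0 0 1" --pt "0 0 0.007 0 0 0 1" --pt "0 0 0.007 0 0 0 1" --pt "0 0 0.004 0 0 0 1" --pt "0 0 0 0 0 0 1"

```text
clock: 11.2
tool_pos: [0.4744, 0.0956, 0.075]
eef_rot: [3.102, -0.5, 0.0]
ft_force: [-0.4, 0.2, -1.7]
grip_width: 0.0276
```

```bash
python3 go.py 0.4745 0.0958 0.0702; python3 tips.py a8 300 110
```

```text
t 11.2 pos [0.4744 0.0956 0.075 ] xaxis deg -18.31 z [ 1.e-04 -0.e+00 -1.e+00] F [-0.4  0.2 -1.7] w 0.0276 q [-0.8   0.26  0.54  2.14 -0.19  0.79 -0.46]
levelling turn units [-0.     -0.0003 -0.    ]
delta units [ 0.     -0.0002  0.006 ]
11.25 [0.4743 0.0957 0.0751]
1 lowest [0.0553 0.0627 0.0633 0.0637 0.066 ] tool min/max [ 0.03   -0.0137 -0.0118] [ 0.0309 -0.0009  0.0197]
-1 lowest [0.0834 0.0838 0.084  0.0846 0.0847] tool min/max [-0.0341 -0.0195 -0.0115] [-0.0302 -0.0079 -0.0084]
red blob [386.  217.1] 71 pt [0.4783 0.1229 0.085 ]
red blob [613.8 230.2] 48 pt [0.3744 0.5724 0.015 ]
red blob [624.8 262.2] 128 pt [0.4537 0.5836 0.0147]
red blob [635.1 292.2] 37 pt [0.5117 0.5931 0.0147]
```

View pics/a8.png

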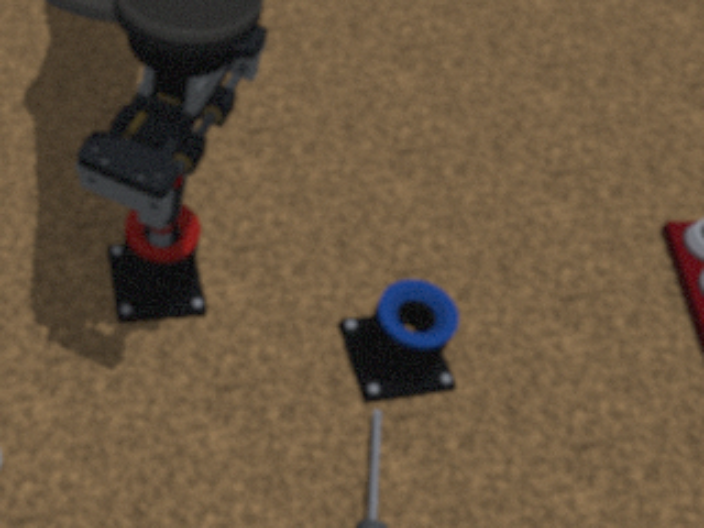

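```bash
python3 - <<'E'
from h import *
im,d=imaging.camera("scene")
c=imaging.camera_info("scene");K=c["K"];Rm=R.from_rotvec(c["rotation"]).as_matrix()
u,v=np.meshgrid(np.arange(640),np.arange(480))
P=np.stack([(u-K[0,2])/K[0,0]*d,(v-K[1,2])/K[1,1]*d,d],-1)@Rm.T+c["position"]
h=cv2.cvtColor(im,cv2.COLOR_RGB2HSV)
m=(((h[...,0]<8)|(h[...,0]>170))&(h[...,1]>120)&(h[...,2]>40)).astype(np.uint8);m[:,:340]=0;m[:,410:]=0;m[:150]=0;m[240:]=0
k,l,st,ce=cv2.connectedComponentsWithStats(m)
for i in range(1,k):
    if st[i,4]>4: q=(l==i)&(d>0);print(ce[i].round(1),st[i],np.percentile(P[q],[5,50,95],axis=0).round(4).tolist())
cv2.imwrite("pics/a9.png",cv2.resize(im[170:240,335:410],None,fx=8,fy=8,interpolation=cv2.INTER_CUBIC)[...,::-1])
E
```

```text
[380.7 192.2] [379 190   4   5  15] [[0.4743, 0.1056, 0.1518], [0.4809, 0.1075, 0.1529], [0.5537, 0.1092, 0.2447]]
[374.4 218.1] [357 203  35  27 456] [[0.4582, 0.0717, 0.0784], [0.486, 0.1086, 0.0843], [0.504, 0.127, 0.0869]]
[375.5 214.1] [371 212   8   4  16] [[0.4789, 0.0969, 0.0894], [0.4822, 0.1044, 0.0931], [0.4848, 0.1076, 0.0987]]
```

View pics/a9.png

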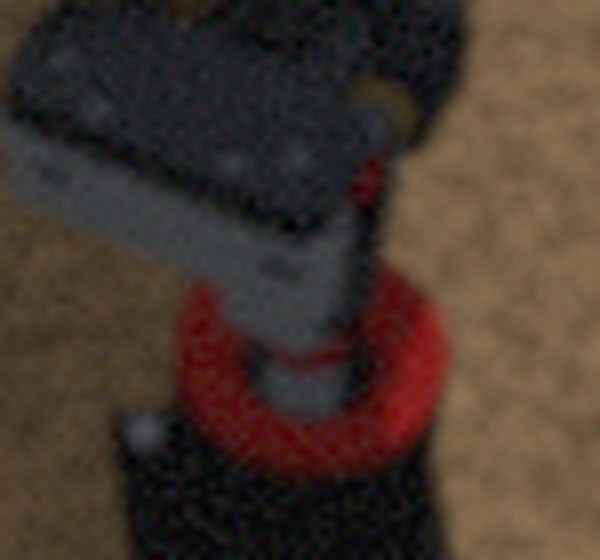

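The band is at z≈0.09 and the cap at 0.153, so the foot is at about 0.020 with no slip in the grip. The wrist force shows nothing notable while the arm is stopped. About 5 mm remain, and I'll press until the force rises.

Request:
arm_command --pt "0 0 0.003 0 0 0 1" --pt "0 0 0.003 0 0 0 1"

```text
clock: 11.55
tool_pos: [0.4745, 0.0958, 0.0705]
eef_rot: [-3.101, 0.5, -0.0]
ft_force: [-1.8, -0.0, 7.1]
grip_width: 0.027
```

Request:
arm_command --pt "0 0 0.0015 0 0 0 1" --pt "0 0 0 0 0 0 1"

```text
clock: 11.8
tool_pos: [0.4747, 0.0959, 0.0698]
eef_rot: [-3.101, 0.5, -0.001]
ft_force: [-3.2, -0.5, 18.2]
grip_width: 0.0274
```

Request:
arm_command --pt "0 0 0.0015 0 0 0 1" --pt "0 0 0 0 0 0 1"

```text
clock: 12.05
tool_pos: [0.4754, 0.0961, 0.0695]
eef_rot: [-3.1, 0.5, -0.002]
ft_force: [-6.1, -1.8, 36.1]
grip_width: 0.0274
```

The force rose to 36 N with the TCP stopped at 0.0695, where bottoming was predicted. I'll ease the load, open and look.

Request:
arm_command --pt "0 0 -0.0025 0 0 0 1" --pt "0 0 0 0 0 0 0" --pt "0 0 0 0 0 0 0" --pt "0 0 0 0 0 0 0" --pt "0 0 0 0 0 0 0" --pt "0 0 0 0 0 0 0" --pt "0 0 0 0 0 0 0" --pt "0 0 0 0 0 0 0"

```text
clock: 13.05
tool_pos: [0.4743, 0.0957, 0.0699]
eef_rot: [3.101, -0.5, -0.0]
ft_force: [0.3, -0.4, 0.0]
grip_width: 0.0926
```

```bash
python3 tips.py b1 220 90
```

```text
13.1 [0.4743 0.0957 0.07  ]
1 lowest [0.0504 0.051  0.0522 0.0543 0.0549] tool min/max [ 0.0301 -0.0105 -0.0136] [0.0311 0.0003 0.0196]
-1 lowest [0.0837 0.0841 0.0854 0.0856 0.0856] tool min/max [-0.0585 -0.0173 -0.0534] [-0.0301  0.0079 -0.0137]
red blob [385.9 215.8] 77 pt [0.4747 0.1224 0.085 ]
red blob [613.5 230.1] 51 pt [0.3737 0.5721 0.0142]
red blob [621.  251.6] 52 pt [0.4211 0.5794 0.0149]
red blob [628.9 273.5] 44 pt [0.4693 0.5874 0.0144]
red blob [635.2 292.5] 31 pt [0.5111 0.5934 0.0146]
```

View pics/b1.png

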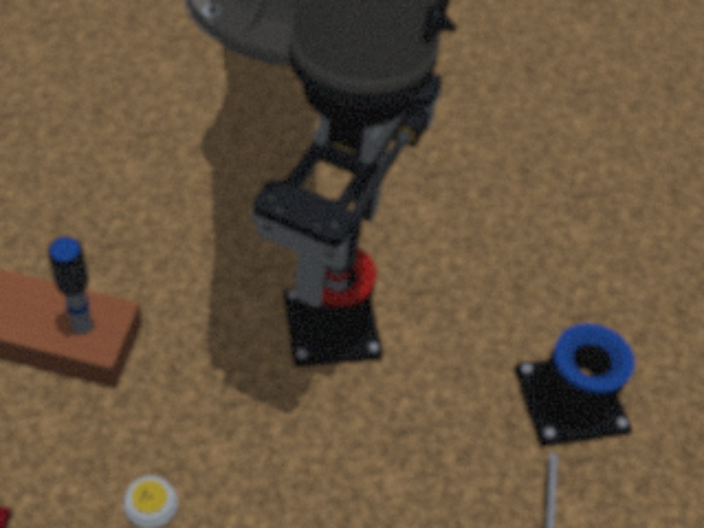

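The gripper is open and the rod stays in the red nest. I'll retreat straight up past the rod's top, then move toward the robot's left to clear the view.

Request:
arm_command --pt "0 0 -0.02 0 0 0 0" --pt "0 0 -0.04 0 0 0 0" --pt "0 0 -0.06 0 0 0 0" --pt "0 0 -0.06 0 0 0 0" --pt "0 -0.06 -0.02 0 0 0 0" --pt "0 -0.06 0 0 0 0 0" --pt "0 -0.06 0 0 0 0 0" --pt "0 -0.06 0 0 0 0 0" --pt "0 -0.06 0 0 0 0 0" --pt "0 -0.06 0 0 0 0 0"

```text
clock: 14.35
tool_pos: [0.5651, 0.3705, 0.2313]
eef_rot: [-3.101, 0.5, -0.001]
ft_force: [-0.4, 1.1, 0.3]
grip_width: 0.0939
```

Request:
arm_command --pt "0 -0.03 0 0 0 0 0" --pt "0 0 0 0 0 0 0" --pt "0 0 0 0 0 0 0"

```text
clock: 14.72
tool_pos: [0.5724, 0.3908, 0.2307]
eef_rot: [3.101, -0.501, 0.001]
ft_force: [0.0, -1.0, 0.0]
grip_width: 0.094
```

```bash
python3 go.py 0.4745 0.0958 0.0702; python3 tips.py b2 220 90; python3 - <<'E'
from h import *
im,d=imaging.camera("top");cv2.imwrite("pics/b2t.png",im[...,::-1])
m=mask(im,"red");m[:, :200]=0;m[:180]=0;m[300:]=0
for c,m in(("red",m),("blue",mask(im,"blue"))):
    k,l,st,ce=cv2.connectedComponentsWithStats(m)
    for i in range(1,k):
        if st[i,4]>25: print(c,ce[i].round(1),st[i,4],"z.148",onz("top",ce[i],.148).round(4),"z.141",onz("top",ce[i],.141).round(4))
E
```

```text
t 14.725 pos [0.5724 0.3908 0.2307] xaxis deg -18.37 z [ 4.e-04 -4.e-04 -1.e+00] F [ 0. -1.  0.] w 0.094 q [-1.02  0.44  0.47  1.51 -0.21  1.24 -0.84]
levelling turn units [ 0.0005 -0.001   0.    ]
delta units [-1.000e-04  3.884e-01  2.007e-01]
14.775 [0.5725 0.3907 0.2308]
1 lowest [0.2686 0.2699 0.2718 0.2724 0.274 ] tool min/max [ 0.0466 -0.0108 -0.0777] [ 0.061   0.0088 -0.0378]
-1 lowest [0.2954 0.2975 0.3115 0.3126 0.3138] tool min/max [-0.0564 -0.0107 -0.1043] [-0.0464  0.0086 -0.0647]
red blob [375.6 192.2] 84 pt [0.4766 0.0982 0.1487]
red blob [374.  216.8] 281 pt [0.4846 0.1065 0.0846]
red blob [614.8 233. ] 30 pt [0.3786 0.5738 0.0147]
red blob [621.1 252.4] 38 pt [0.4225 0.5801 0.0143]
red blob [628.8 272.9] 40 pt [0.4692 0.5869 0.0149]
red [269.7 257.1] 681 z.148 [0.4636 0.092  0.148 ] z.141 [0.4645 0.0927 0.141 ]
blue [388.2 217.6] 124 z.148 [ 0.531  -0.1126  0.148 ] z.141 [ 0.5325 -0.1136  0.141 ]
blue [157.3 237.9] 491 z.148 [0.4983 0.2867 0.148 ] z.141 [0.4995 0.2891 0.141 ]
```

View pics/b2.png

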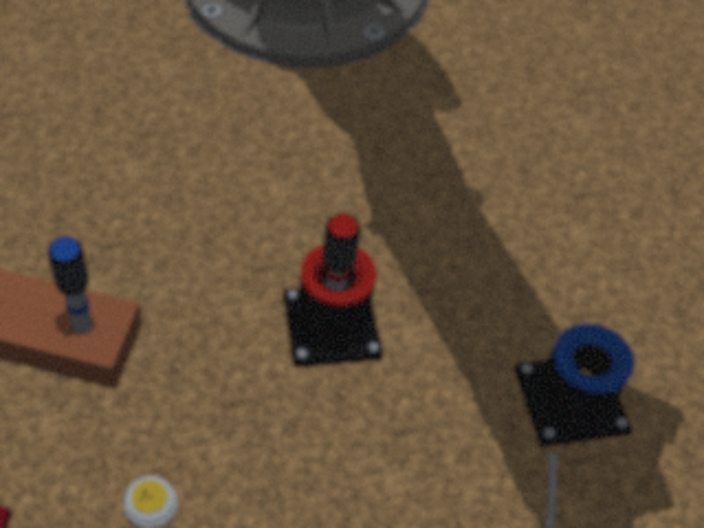

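View pics/b2t.png

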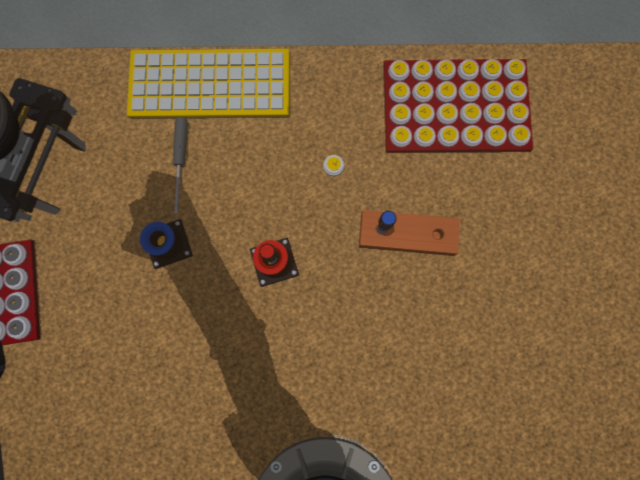

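The cap top measures z = 0.1487 (0.148 when bottomed) at (0.4766, 0.0982), above the well axis. The blue cap is at the same pixel as at the start, (388.2, 217.6), and the gripper is clear of everything. Handing in.

```bash
python3 -c "
from cell import robot
print(robot.hand_in())"
```

```text
the job is handed in; nothing more can be done
None
```

I took the red rod from the rack, pressed it to the bottom of the red nest's well, let go and handed the job in. The clock was at about 15 s of the 35 s allowed.

**Last checks**
- **Depth:** while pressing, the wrist force rose to 36 N and the tool stopped at the predicted bottomed height. After release the cap top measured z = 0.1487 m, against 0.148 m when bottomed, so the foot is about 1 mm or less above the bottom.
- **Position:** the cap sits about 1 mm from the nest centre measured in the same camera, and the rod looks upright in the pictures.
- **Blue rod:** its cap is at the same pixel in the top view as at the start, so it has not moved.
- **Gripper:** open and well clear of everything.

**Disagreements**
- **Fingertip height:** the camera depth put the real fingertips about 33 mm above the reported tool position, although the task says the tool point is at the very end of the fingers. I trusted the camera for the grasp height, and the grasp held without slipping.
- **Cameras:** the two views differed by up to 4 mm in x on the nest. I did the final alignment within the scene camera alone.
- **Plug push:** the expected 8 N did not show in the readings taken while the arm was stopped partway down. The force only showed over the last few millimetres.

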